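# Start the block heater from its keys

## Robot

A 7-joint arm with a two-finger parallel gripper is mounted at the origin on a cart in front of the work surface, level with it; the furniture and walls round the work are solid. World frame = base frame: x ahead of the robot, y to its left, z up, the work surface at z = 0. Lengths are in mm, angles in rad, forces in N, time in s.
With the tool pointing down it reaches from about 425 to 950 mm from the base axis. Payload 4.7 kg.
Tool frame: the origin (TCP) lies at the very end of the fingers, on their centre line; the grasp point (between the pads) lies 19 mm behind it (ctrl.hold_point_z is the z of the grasp point in the tool frame, in mm); z points along the fingers, y is the direction in which the jaws open and shut (so a half turn about z gives the same grasp; the last joint's range is limited). The gripper opens to 87 mm and grips with 3 to 60 N. Pads are 19 mm wide; open, the fingers measure 117 mm over their backs; the gripper's body (75 mm by 190 mm) begins 51 mm behind the grasp point.
Start: joints at [1.148, 0.469, -0.049, 1.532, 0.024, 1.141, -0.082], TCP at [259.045, -623.334, 222.573] pointing down, gripper open.
Joint ranges: [-2.59, 2.59], [-0.33, 1.99], [-1.39, 1.29], [0.1, 2.45], [-1.04, 4.18], [0.21, 1.99], [-2.66, 2.66]. Speed limits (rad/s): [2.57, 2.57, 3.14, 3.14, 3.14, 3.14, 3.14].

## Interface

Orientations are given as a 3x3 rotation matrix whose columns are the frame's x, y, z axes.
In Python, from plant import telemetry, imaging, workorder, ctrl gives the robot as it stands.
- The arm moves only by the tool step_arm, never from a script. Its arguments are lists of equal length, an entry for each row: "dp": the shift along the tool's x, y, z in mm, a list of three; "dr": the turn, a rotation vector about the tool's x, y, z in degrees, a list of three; "gripper": the opening, from -1 (shut) to 1 (fully open), so that 0 is half open. In form: {"dp": [[dx, dy, dz], ...], "dr": [[rx, ry, rz], ...], "gripper": [gripper, ...]}. A call has 1 to 8 rows; each row is the pose to reach, as a shift and turn from the pose commanded when the call began, along the tool's axes at that moment; what a row does not reach only later rows make up. A row lasts 1/12 s, in which the tool goes at most 41.7 mm and 7.16 degrees, less where a joint would pass 70% of its speed; a pose out of reach is approached as far as the arm can. A call with a gripper value outside its range is refused whole. The fingers move at their own pace and stop on an object; "squeeze" is the grip in N (left out, the last holds). Time passes only in rows, so rows that repeat a pose let the fingers close. It gives the time, the measured TCP pose, the force and the opening at its end, in the units of the state.
- telemetry.read_state(): the state, without advancing time (a new reading comes with each control period).
- imaging.get_image(name): name is "scene" or "top" or "wrist"; returns a dict with "pixels" (384x512x3 uint8, red, green, blue), "depth" (384x512 float32, mm along the optical axis (not along the pixel's ray), 0 where there is no reading), "fovy" (degrees; the focal length in pixels is half the picture's height over the tangent of half this angle, whatever the lens; pixels are square), "cx", "cy" (the principal point, pixels), "view" (4x4, takes a point from world to camera coordinates). Camera axes: x right, y up, looking along -z (the intrinsics and any distortion apply to the point x, -y, -z); pixel columns grow to the right and rows downward; lengths in mm; the calibration is good to about 2 mm. The wrist camera is an equidistant fisheye: a pixel r from the principal point sees the ray r / f radians off the axis. A picture is of the moment at which its call begins.
- workorder.close_job(): hands the job in, once; it reports no verdict.
Trained networks look in the newest picture that a camera, given by its name, has taken for a name from the list of things; names that differ only in an ending like _2 or _b are one class to them, and where a whole thing is asked for, a point or a joint stands for the part that bears it (a point fixed in the world has none). Each returns a list of dicts, best first, with "p" (0 to 1); they miss things now and then, are a little off and sometimes report something else, mostly with a low value. They report only what shows in the picture. A call takes as long as a camera call.
- imaging.spot_in(label, camera): "extent" ([centre column, centre row, width, height] in pixels, round what is visible of it).
- imaging.masks_of(label, camera): "pixels" (384x512 bool, what is visible of it) and "extent" ([centre column, centre row, width, height] in pixels, round what is visible of it).
- imaging.mark_of(label, camera): "at" ([row, column] in pixels: a listed point, or the origin of a listed thing).
The state is a dict: "clock": time; "joints": joint angles; "joint_velocities": joint speeds; "joint_torque": joint torques, N m; "tcp_pos": TCP position; "eef_rot": TCP orientation; "wrist_force": force on the tool from outside, world axes, zero at the start; "moment": the same for the moment, N m; "width": finger opening in mm.
Only numpy, scipy, OpenCV 4.12 (cv2) and the standard library are available. Lean on these libraries where they do the work, as an engineer would, in place of code of your own. Each camera call takes 0.05 s, during which the arm holds its last target.

## Task

The tubes are loaded, so start the block heater on the bench: press its white key (wake), then its blue key (programme), then its green key (start), one at a time, each all the way down and let back up before the next. Do not press the red stop key at all, and finish with all keys up and your hand off them.

Things in the scene. Friction and masses are not known exactly. Their poses are not given: they have to be found in the camera images.
- white_key_top (a point): Centre of the top face of the white key (wake), z up, 72 mm above the worktop at rest; it moves with the key. Flat round key, 30 mm across. All four keys: goes straight down 6 mm to a stop (1.5 N to start, 5 N at the stop) and springs back up when let go; top stands 10 mm above its black collar (46 mm across).
- blue_key_top (a point): Centre of the top face of the blue key (programme), z up, 72 mm above the worktop at rest; it moves with the key. Flat round key, 30 mm across. The four keys stand in one row, 54 mm apart, in any order; the row lies across the robot's view, turned up to 15 degrees. Fingers should be closed so as not to reach the next key.
- green_key_top (a point): Centre of the top face of the green key (start), z up, 72 mm above the worktop at rest; it moves with the key. Flat round key, 30 mm across. The heater is white, 170 mm deep, 246 mm wide, fixed. Keys on its grey deck (50 mm high) facing the robot; behind them a block with capped tubes, 108 mm high, 65 mm or more behind the key centres.
- red_key_top (a point): Centre of the top face of the red key (stop; not to be pressed), z up, 72 mm above the worktop at rest; it moves with the key. Flat round key, 30 mm across. On the same row.

How it is judged:
By the outcome, as a careful person would: the job done as asked, in the order asked, and still so for the second after the job is handed in, with the robot touching nothing.
It also fails if it takes over 32 s, if anything falls off the work surface, if the arm or the gripper's body presses on something with over 40 N, if the wrist force passes 120 N, or if a joint passes its speed limit or range.

## Working session

There is one attempt and no reset: what is moved stays moved. The work goes in short steps, Python scripts to look and compute and a tool call to move; the robot and the scene stay as the last step left them, time stands still between calls to the robot, and variables do not carry over. Pictures are saved under pics/ and viewed, and the job is handed in when it is done.

Besides the shell and the picture viewer there is one more tool, called after "Emit:" by a JSON object that holds its "api" and its "payload". step_arm: Moves the arm, as the interface text tells. Its arguments: {"type":"object","properties":{"dp":{"type":"array"},"dr":{"type":"array"},"gripper":{"type":"array"},"squeeze":{"type":"number"}},"required":["dp","dr","gripper"]}

```bash
mkdir -p pics
cat > h.py <<'E'
import numpy as np,cv2
from plant import telemetry,imaging,workorder,ctrl
def unproj(im,r,c,d):
    f=im["pixels"].shape[0]/2/np.tan(np.radians(im["fovy"])/2)
    p=np.array([(c-im["cx"])*d/f,-(r-im["cy"])*d/f,-d,1])
    return (np.linalg.inv(im["view"])@p)[:3]
def onplane(im,r,c,z):
    a=unproj(im,r,c,100.);b=unproj(im,r,c,1000.)
    return a+(b-a)*(z-a[2])/(b[2]-a[2])
E
python3 - <<'E'
from h import *
s=telemetry.read_state();print({k:np.round(v,3).tolist() for k,v in s.items()})
for cam in("top","scene"):
    im=imaging.get_image(cam)
    cv2.imwrite(f"pics/{cam}1.png",im["pixels"][:,:,::-1])
    print(cam,im["fovy"],im["cx"],im["cy"],[k for k in im])
    for k in("white","blue","green","red"):
        l=k+"_key_top"
        for m in imaging.mark_of(l,cam)[:2]:
            r,c=m["at"];d=im["depth"][int(round(r)),int(round(c))]
            print(k,'mark',round(m["p"],2),np.round([r,c]),np.round(unproj(im,r,c,d)),np.round(onplane(im,r,c,72),1))
        for m in imaging.masks_of(l,cam)[:1]:
            ys,xs=np.nonzero(m["pixels"]);d=np.median(im["depth"][ys,xs])
            print(k,'mask',round(m["p"],2),len(ys),np.round(m["extent"]),np.round(onplane(im,ys.mean(),xs.mean(),72),1),np.round(unproj(im,ys.mean(),xs.mean(),d)))
E
```

```text
{'clock': 0.0, 'joints': [1.148, 0.469, -0.049, 1.534, 0.024, 1.141, -0.082], 'joint_velocities': [0.0, -0.0, -0.002, -0.001, 0.0, 0.001, -0.0], 'joint_torque': [-0.0, -50.798, -0.081, -23.616, -0.061, 0.038, 0.0], 'tcp_pos': [258.783, -622.799, 221.531], 'eef_rot': [[0.923, 0.384, -0.001], [0.384, -0.923, 0.002], [-0.0, -0.002, -1.0]], 'wrist_force': [-1.114, 0.475, -0.146], 'moment': [0.013, 0.031, 0.026], 'width': 87.022}
top 51.08815511467996 254.80664817993295 192.064391950464 ['pixels', 'depth', 'fovy', 'cx', 'cy', 'view']
white mark 0.68 [197. 215.] [ 470. -127.   71.] [ 469.8 -127.2   72. ]
blue mark 0.71 [189. 241.] [ 488. -185.   73.] [ 487.9 -184.8   72. ]
blue mark 0.46 [198. 219.] [ 468. -136.   71.] [ 467.6 -136.    72. ]
blue mask 0.53 145 [239. 192.  14.  18.] [ 480.7 -181.9   72. ] [ 481. -182.   71.]
green mark 0.65 [189. 266.] [ 490. -240.   69.] [ 489.2 -240.3   72. ]
green mask 0.49 130 [264. 190.  13.  10.] [ 493.4 -234.2   72. ] [ 494. -234.   70.]
red mark 0.69 [179. 286.] [ 512. -285.   68.] [ 511.1 -284.6   72. ]
scene 53.115847443786116 257.9127545098653 194.83908083219015 ['pixels', 'depth', 'fovy', 'cx', 'cy', 'view']
blue mark 0.56 [216. 253.] [ 491. -178.   72.] [ 490.8 -177.5   72. ]
green mark 0.69 [207. 268.] [ 486. -233.   71.] [ 485.6 -232.3   72. ]
green mark 0.59 [193. 269.] [ 586. -426.    3.] [ 519.  -299.9   72. ]
red mark 0.59 [195. 269.] [ 512. -288.   73.] [ 513.4 -290.3   72. ]
```

Run:
```python
import cv2,numpy as np
a=cv2.imread("pics/top1.png");b=cv2.imread("pics/scene1.png")
cv2.imwrite("pics/t1c.png",cv2.resize(a[130:250,170:330],None,fx=5,fy=5,interpolation=cv2.INTER_NEAREST))
cv2.imwrite("pics/s1c.png",cv2.resize(b[140:260,180:340],None,fx=5,fy=5,interpolation=cv2.INTER_NEAREST))
```

```text
(no output)
```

View pics/t1c.png

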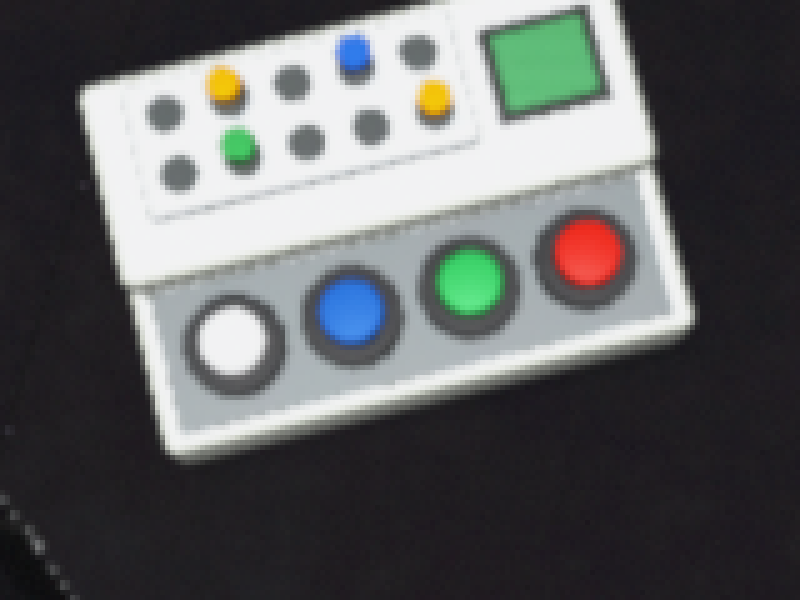

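View pics/s1c.png

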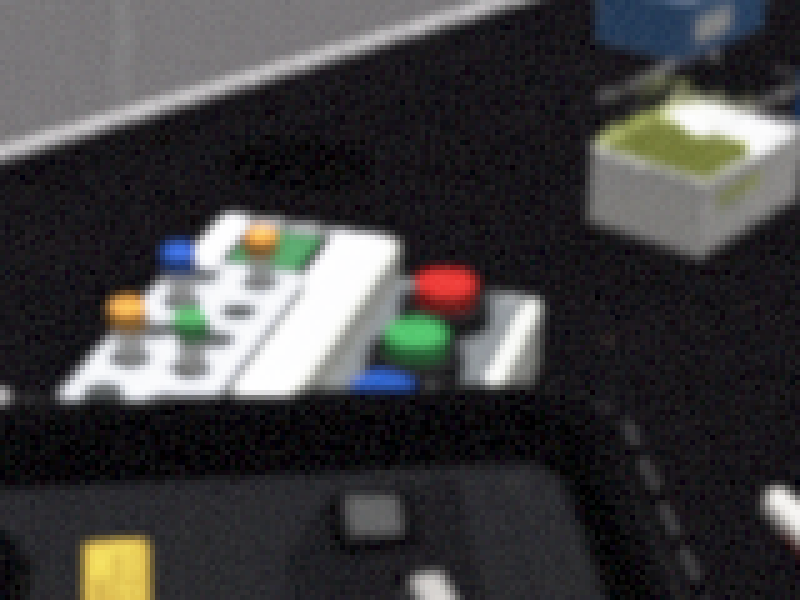

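View pics/scene1.png

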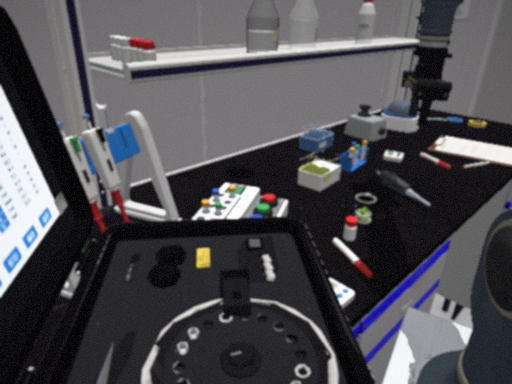

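The top crop shows the row white, blue, green, red, with crop centres near (233,342), (352,312), (470,282) and (588,252). I'll segment the colours to refine these.

Run:
```python
from h import *
im=imaging.get_image("top");px=im["pixels"]
hsv=cv2.cvtColor(px,cv2.COLOR_RGB2HSV).astype(int);H,S,V=hsv[...,0],hsv[...,1],hsv[...,2]
M={"white":(S<40)&(V>170),"blue":(H>100)&(H<125)&(S>110)&(V>100),"green":(H>45)&(H<80)&(S>90)&(V>90),"red":((H<8)|(H>172))&(S>120)&(V>90)}
G={"white":(198,216.6),"blue":(192.3,240),"green":(186.4,264),"red":(180.4,287.6)}
P=[]
for k in M:
    rr,cc=np.mgrid[:384,:512];m=M[k]&(np.hypot(rr-G[k][0],cc-G[k][1])<9)
    r,c=rr[m].mean(),cc[m].mean();p=onplane(im,r,c,72);P.append(p)
    print(k,m.sum(),round(r,1),round(c,1),np.round(p,1),np.median(im["depth"][m]),np.round(unproj(im,r,c,np.median(im["depth"][m])),1))
P=np.array(P)[:,:2];print(np.linalg.norm(np.diff(P,axis=0),axis=1))
k=np.arange(4)-1.5;d=(k[:,None]*P).sum(0);d/=np.linalg.norm(d);F=P.mean(0)+54*k[:,None]*d
print(np.round(F,1),np.degrees(np.arctan2(d[0],-d[1])))
cv2.imwrite("pics/top2.png",cv2.resize(px,(800,600))[:,:,::-1])
```

```text
white 142 197.7 215.9 [ 469.1 -130.1   72. ] 882.552 [ 469.3 -130.    70.9]
blue 153 191.8 239.8 [ 482.3 -182.4   72. ] 884.9421 [ 482.6 -182.3   70.4]
green 158 185.9 263.5 [ 495.5 -234.7   72. ] 886.9278 [ 495.8 -234.7   70.3]
red 155 180.3 287.2 [ 508.1 -286.9   72. ] 888.33484 [ 508.3 -287.    70.6]
[53.96805415 53.874376   53.78005445]
[[ 469.2 -129.9]
 [ 482.2 -182.3]
 [ 495.2 -234.7]
 [ 508.3 -287.1]] 13.976043961653255
```

Run:
```python
from h import *
im=imaging.get_image("wrist");cv2.imwrite("pics/w1.png",im["pixels"][:,:,::-1])
```

```text
(no output)
```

View pics/top2.png

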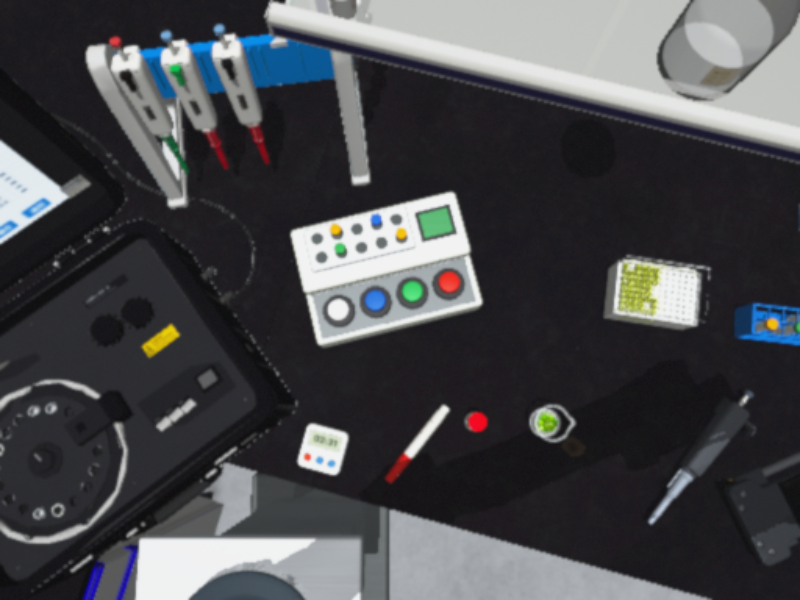

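View pics/w1.png

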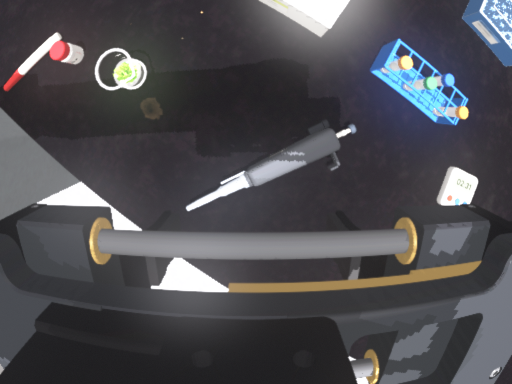

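Run:
```python
from h import *
im=imaging.get_image("top");d=im["depth"]
f=192/np.tan(np.radians(im["fovy"])/2);rr,cc=np.mgrid[:384,:512]
p=np.stack([(cc-im["cx"])*d/f,-(rr-im["cy"])*d/f,-d,np.ones_like(d)],-1)@np.linalg.inv(im["view"]).T
p=p[d>0][:,:3]
R=telemetry.read_state()["eef_rot"];R=np.array(R)
for k,c in {"w":(469.2,-129.9),"b":(482.2,-182.3),"g":(495.2,-234.7)}.items():
    q=(p[:,:2]-c)@R[:2,:2]
    for hx,hy in((55,110),(80,140)):
        m=(abs(q[:,0])<hx)&(abs(q[:,1])<hy);print(k,hx,hy,p[m,2].max(), p[m][p[m,2].argmax()].round())
# xy corridor
a=np.array([258.8,-622.8]);b=np.array([469.2,-129.9]);u=(b-a)/np.linalg.norm(b-a)
t=(p[:,:2]-a)@u;n=np.abs((p[:,:2]-a)@[-u[1],u[0]]);m=(t>150)&(t<600)&(n<130);print("corr",p[m,2].max(),p[m][p[m,2].argmax()])
s=R.T@np.array([469.2-258.8,-129.9+622.8,0]);print("tool shift",s)
for c in [(469.2,-129.9),(482.2,-182.3),(495.2,-234.7)]:print(R.T@np.array([c[0]-258.8,c[1]+622.8,110-221.5]))
```

```text
w 55 110 84.66408906239144 [ 546. -176.   85.]
w 80 140 173.52399627955538 [394. -23. 174.]
b 55 110 82.81444400499686 [ 561. -231.   83.]
b 80 140 110.28537916275138 [ 542. -131.  110.]
g 55 110 75.57627420749031 [ 551. -256.   76.]
g 80 140 109.29619519809933 [ 573. -218.  109.]
corr 173.35685012287604 [367.24306807 -43.55223214 173.35685012]
tool shift [ 3.83423227e+02 -3.74439847e+02 -1.64077737e-02]
[ 383.41378243 -374.45440364  111.48359088]
[ 375.3125721  -321.077158    111.48987322]
[ 367.21136177 -267.69991237  111.49615557]
```

Emit:
{"api": "step_arm", "payload": {"dp": [[24,-23,0],[48,-47,0],[72,-70,0],[96,-94,0],[120,-117,0],[144,-140,0],[168,-164,0],[192,-187,0]], "dr": [[0,0,3],[0,0,6],[0,0,9],[0,0,12],[0,0,15],[0,0,18],[0,0,21],[0,0,22.6]], "gripper": [-1,-1,-1,-1,-1,-1,-1,-1]}}

```text
clock: 1.72
tcp_pos: [365.0, -375.4, 222.8]
eef_rot: [[1.0, -0.003, 0.0], [-0.003, -1.0, -0.0], [0.0, 0.0, -1.0]]
wrist_force: [0.5, 0.0, -0.0]
width: 41.5
```

```bash
cat > st.py <<'E'
from h import *
s=telemetry.read_state();R=np.array(s["eef_rot"]);t=np.array(s["tcp_pos"])
print(s["clock"],t.round(1),R.round(3).tolist(),np.round(s["wrist_force"],2),s["width"],np.round(s["joints"],2))
for n,c in dict(w=(469.2,-129.9),b=(482.2,-182.3),g=(495.2,-234.7)).items():print(n,(R.T@(np.array([*c,72])-t)).round(1))
E
python3 st.py
```

```text
1.7167 [ 365.  -375.4  222.8] [[1.0, -0.003, 0.0], [-0.003, -1.0, -0.0], [0.0, 0.0, -1.0]] [ 0.5   0.05 -0.  ] 41.511869590740574 [ 0.79  0.22 -0.08  1.89  0.02  1.03 -0.88]
w [ 103.4 -245.8  150.8]
b [ 116.6 -193.5  150.8]
g [ 129.7 -141.1  150.8]
```

Emit:
{"api": "step_arm", "payload": {"dp": [[15,-35,0],[30,-70,0],[45,-105,0],[60,-140,0],[75,-175,10],[90,-211,20],[103.5,-246,35],[103.5,-246,60]], "dr": [[0,0,0],[0,0,0],[0,0,0],[0,0,0],[0,0,0],[0,0,0],[0,0,0],[0,0,0]], "gripper": [-1,-1,-1,-1,-1,-1,-1,-1]}}

```text
clock: 2.38
tcp_pos: [473.1, -123.1, 164.5]
eef_rot: [[1.0, 0.011, 0.008], [0.011, -1.0, 0.002], [0.008, -0.002, -1.0]]
wrist_force: [0.9, 1.2, 0.5]
width: 0.5
```

Emit:
{"api": "step_arm", "payload": {"dp": [[0,0,20],[0,0,40],[0,0,50],[0,0,60],[0,0,60]], "dr": [[0,0,0],[0,0,0],[0,0,0],[0,0,0],[0,0,0]], "gripper": [-1,-1,-1,-1,-1]}}

```text
clock: 2.8
tcp_pos: [467.3, -131.0, 101.2]
eef_rot: [[1.0, -0.001, -0.003], [-0.001, -1.0, 0.001], [-0.003, -0.001, -1.0]]
wrist_force: [0.4, -0.1, 0.3]
width: 0.5
```

```bash
python3 st.py
python3 - <<'E'
from h import *
for n in("wrist","top"):
    im=imaging.get_image(n);px=im["pixels"]
    if n=="top":px=cv2.resize(px[130:250,170:330],None,fx=5,fy=5)
    cv2.imwrite(f"pics/{n}3.png",px[:,:,::-1])
E
```

```text
2.8 [ 467.3 -131.   101.2] [[1.0, -0.001, -0.003], [-0.001, -1.0, 0.001], [-0.003, -0.001, -1.0]] [ 0.44 -0.06  0.27] 0.5478519339033792 [ 0.4   0.33 -0.25  2.08  0.12  0.74 -1.5 ]
w [ 2.  -1.1 29.2]
b [15.  51.3 29.2]
g [ 28.  103.7  29.1]
```

View pics/wrist3.png

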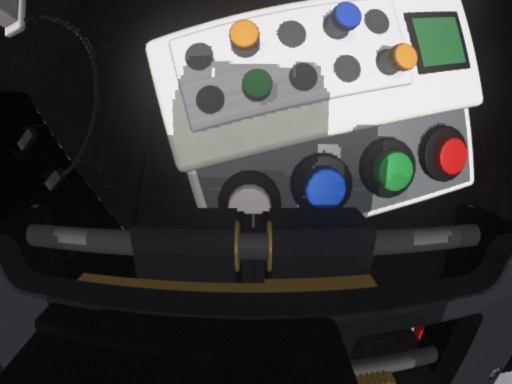

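View pics/top3.png

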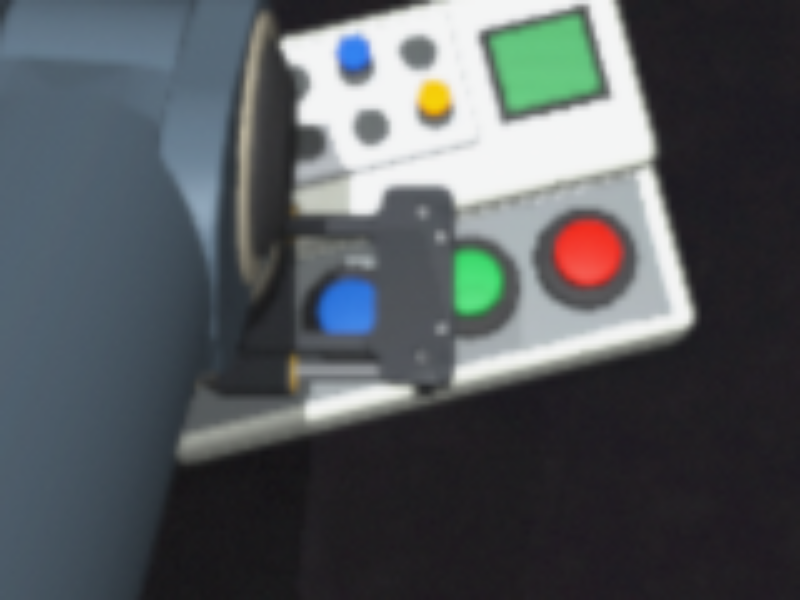

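The fingertips are over the white key, and the other keys are clear of them. I'll descend slowly now.

Emit:
{"api": "step_arm", "payload": {"dp": [[2,-1,15],[2,-1,25],[2,-1,29],[2,-1,32],[2,-1,34],[2,-1,35],[2,-1,36],[2,-1,36]], "dr": [[0,0,0],[0,0,0],[0,0,0],[0,0,0],[0,0,0],[0,0,0],[0,0,0],[0,0,0]], "gripper": [-1,-1,-1,-1,-1,-1,-1,-1]}}

```text
clock: 3.57
tcp_pos: [470.0, -130.2, 66.8]
eef_rot: [[1.0, -0.001, -0.0], [-0.001, -1.0, -0.0], [-0.0, 0.0, -1.0]]
wrist_force: [-3.6, 0.5, 4.5]
width: 0.4
```

```bash
python3 st.py
```

```text
3.5667 [ 470.  -130.2   66.8] [[1.0, -0.001, -0.0], [-0.001, -1.0, -0.0], [-0.0, 0.0, -1.0]] [-3.58  0.52  4.47] 0.3597144514172837 [ 0.38  0.39 -0.24  2.1   0.15  0.66 -1.53]
w [-0.8 -0.3 -5.2]
b [12.2 52.1 -5.2]
g [ 25.3 104.5  -5.1]
```

Emit:
{"api": "step_arm", "payload": {"dp": [[0,0,1],[0,0,2],[0,0,2],[0,0,2]], "dr": [[0,0,0],[0,0,0],[0,0,0],[0,0,0]], "gripper": [-1,-1,-1,-1]}}

```text
clock: 3.9
tcp_pos: [470.1, -130.2, 66.2]
eef_rot: [[1.0, -0.001, -0.0], [-0.001, -1.0, -0.001], [-0.0, 0.001, -1.0]]
wrist_force: [-6.6, 1.5, 17.7]
width: 0.7
```

Emit:
{"api": "step_arm", "payload": {"dp": [[0,0,-5],[0,0,-15],[0,0,-30],[0,0,-30],[0,0,-30]], "dr": [[0,0,0],[0,0,0],[0,0,0],[0,0,0],[0,0,0]], "gripper": [-1,-1,-1,-1,-1]}}

```text
clock: 4.32
tcp_pos: [471.4, -130.2, 95.4]
eef_rot: [[1.0, -0.001, 0.003], [-0.001, -1.0, -0.001], [0.003, 0.001, -1.0]]
wrist_force: [-0.6, -0.1, 0.4]
width: 0.6
```

Emit:
{"api": "step_arm", "payload": {"dp": [[6,26,0],[12,52.4,0],[12,52.4,0],[12,52.4,0],[12,52.4,0]], "dr": [[0,0,0],[0,0,0],[0,0,0],[0,0,0],[0,0,0]], "gripper": [-1,-1,-1,-1,-1]}}

```text
clock: 4.73
tcp_pos: [481.7, -181.8, 93.8]
eef_rot: [[1.0, -0.0, -0.001], [-0.0, -1.0, 0.001], [-0.001, -0.001, -1.0]]
wrist_force: [-0.1, 0.3, 0.2]
width: 0.4
```

```bash
python3 st.py
python3 - <<'E'
from h import *
im=imaging.get_image("wrist");cv2.imwrite("pics/wrist4.png",im["pixels"][:,:,::-1])
E
```

```text
4.7333 [ 481.7 -181.8   93.8] [[1.0, -0.0, -0.001], [-0.0, -1.0, 0.001], [-0.001, -0.001, -1.0]] [-0.05  0.35  0.18] 0.39541298684731235 [ 0.47  0.38 -0.23  2.02  0.13  0.75 -1.41]
w [-12.5 -51.9  21.9]
b [ 0.5  0.5 21.8]
g [13.5 52.9 21.7]
```

View pics/wrist4.png

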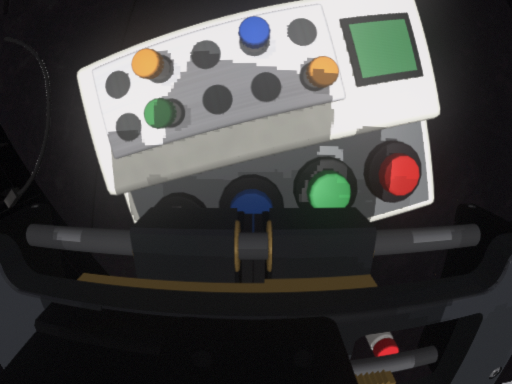

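The fingertips are centred over the blue key, whose collar is near (252,205).

Emit:
{"api": "step_arm", "payload": {"dp": [[0,0,15],[0,0,20],[0,0,23],[0,0,26],[0,0,28],[0,0,29.5],[0,0,30],[0,0,30]], "dr": [[0,0,0],[0,0,0],[0,0,0],[0,0,0],[0,0,0],[0,0,0],[0,0,0],[0,0,0]], "gripper": [-1,-1,-1,-1,-1,-1,-1,-1]}}

```text
clock: 5.45
tcp_pos: [481.6, -181.3, 66.2]
eef_rot: [[1.0, -0.0, -0.002], [-0.0, -1.0, 0.001], [-0.002, -0.001, -1.0]]
wrist_force: [-6.1, 3.9, 15.7]
width: 0.5
```

Emit:
{"api": "step_arm", "payload": {"dp": [[0,0,0],[0,0,-5],[0,0,-15],[0,0,-30],[0,0,-30],[0,0,-30]], "dr": [[0,0,0],[0,0,0],[0,0,0],[0,0,0],[0,0,0],[0,0,0]], "gripper": [-1,-1,-1,-1,-1,-1]}}

```text
clock: 5.95
tcp_pos: [483.2, -183.0, 95.5]
eef_rot: [[1.0, -0.001, 0.003], [-0.001, -1.0, -0.001], [0.003, 0.001, -1.0]]
wrist_force: [0.7, -0.4, -0.7]
width: 0.4
```

Emit:
{"api": "step_arm", "payload": {"dp": [[6,26,0],[13,52.6,0],[13,52.6,0],[13,52.6,0],[13,52.6,0]], "dr": [[0,0,0],[0,0,0],[0,0,0],[0,0,0],[0,0,0]], "gripper": [-1,-1,-1,-1,-1]}}

```text
clock: 6.37
tcp_pos: [494.6, -234.5, 93.8]
eef_rot: [[1.0, -0.001, -0.001], [-0.001, -1.0, 0.001], [-0.001, -0.001, -1.0]]
wrist_force: [-0.1, 0.1, 0.6]
width: 0.5
```

```bash
python3 st.py
python3 - <<'E'
from h import *
im=imaging.get_image("wrist");cv2.imwrite("pics/wrist5.png",im["pixels"][:,:,::-1])
E
```

```text
6.3667 [ 494.6 -234.5   93.8] [[1.0, -0.001, -0.001], [-0.001, -1.0, 0.001], [-0.001, -0.001, -1.0]] [-0.09  0.09  0.58] 0.5154803756875096 [ 0.54  0.42 -0.22  1.95  0.13  0.78 -1.32]
w [ -25.5 -104.6   21.9]
b [-12.4 -52.2  21.8]
g [ 0.6  0.2 21.8]
```

View pics/wrist5.png

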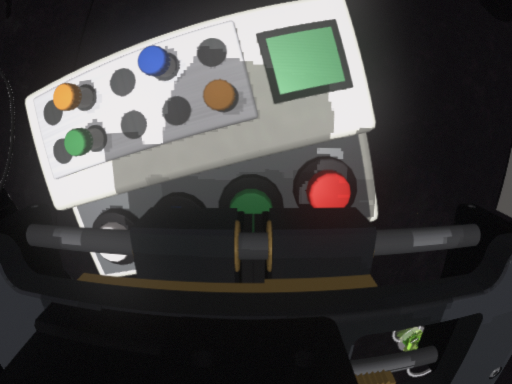

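The fingertips are over the green key, and the red key at (330,193) is clear of them.

Emit:
{"api": "step_arm", "payload": {"dp": [[0,0,15],[0,0,20],[0,0,23],[0,0,26],[0,0,28],[0,0,29.5],[0,0,30],[0,0,30]], "dr": [[0,0,0],[0,0,0],[0,0,0],[0,0,0],[0,0,0],[0,0,0],[0,0,0],[0,0,0]], "gripper": [-1,-1,-1,-1,-1,-1,-1,-1]}}

```text
clock: 7.08
tcp_pos: [494.6, -233.9, 66.3]
eef_rot: [[1.0, -0.0, -0.002], [-0.0, -1.0, 0.001], [-0.002, -0.001, -1.0]]
wrist_force: [-6.5, 4.4, 13.8]
width: 0.4
```

Emit:
{"api": "step_arm", "payload": {"dp": [[0,0,0],[0,0,-5],[0,0,-15],[0,0,-40],[0,0,-75],[0,0,-100],[0,0,-100],[0,0,-100]], "dr": [[0,0,0],[0,0,0],[0,0,0],[0,0,0],[0,0,0],[0,0,0],[0,0,0],[0,0,0]], "gripper": [-1,-1,-1,-1,-1,-1,-1,-1]}}

```text
clock: 7.75
tcp_pos: [496.5, -235.9, 166.7]
eef_rot: [[1.0, -0.001, 0.005], [-0.001, -1.0, -0.003], [0.005, 0.003, -1.0]]
wrist_force: [-0.2, -0.8, 0.0]
width: 0.9
```

Emit:
{"api": "step_arm", "payload": {"dp": [[-20,25,0],[-40,50,0],[-50,75,0],[-60,100,0],[-70,125,0],[-80,150,0],[-80,150,0],[-80,150,0]], "dr": [[0,0,0],[0,0,0],[0,0,0],[0,0,0],[0,0,0],[0,0,0],[0,0,0],[0,0,0]], "gripper": [-1,-1,-1,-1,-1,-1,-1,-1]}}

```text
clock: 8.42
tcp_pos: [413.3, -386.3, 163.1]
eef_rot: [[1.0, -0.005, -0.002], [-0.005, -1.0, 0.001], [-0.002, -0.001, -1.0]]
wrist_force: [0.0, 1.4, -0.2]
width: 0.3
```

```bash
python3 st.py
python3 - <<'E'
from h import *
im=imaging.get_image("top");cv2.imwrite("pics/top6.png",cv2.resize(im["pixels"],(800,600))[:,:,::-1])
for k,r,c in(("w",197.7,215.9),("b",191.8,239.8),("g",185.9,263.5),("r",180.3,287.2)):
    r,c=int(r),int(c);d=np.median(im["depth"][r-3:r+4,c-3:c+4]);print(k,unproj(im,r,c,d)[2].round(1))
E
```

```text
8.4167 [ 413.3 -386.3  163.1] [[1.0, -0.005, -0.002], [-0.005, -1.0, 0.001], [-0.002, -0.001, -1.0]] [ 0.05  1.45 -0.16] 0.3061898856219971 [ 0.8   0.36 -0.16  1.85  0.07  0.94 -0.96]
w [  54.9 -256.6   91.3]
b [  68.1 -204.2   91.2]
g [  81.4 -151.9   91.1]
w 70.9
b 70.7
g 70.7
r 70.7
```

View pics/top6.png

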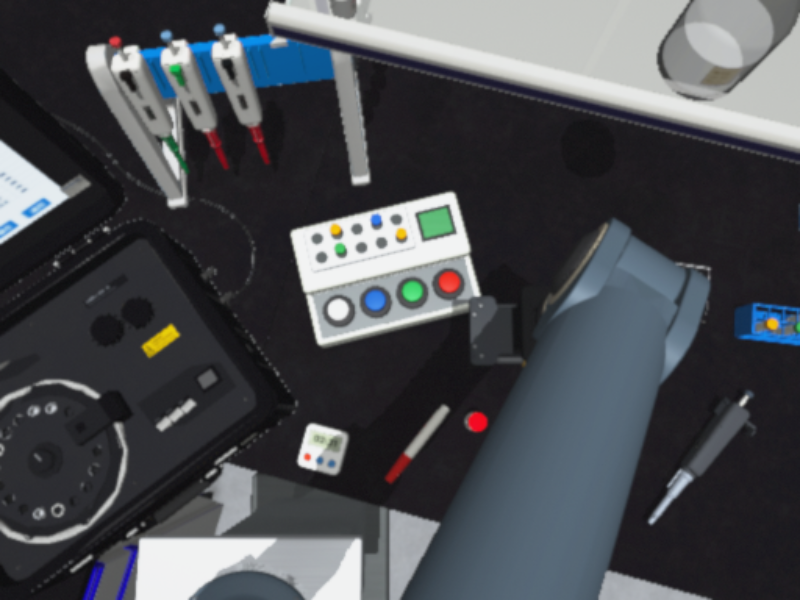

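```bash
python3 -c "
from plant import workorder;print(workorder.close_job())"
```

```text
the job is handed in; nothing more can be done
None
```

I pressed white, then blue, then green with closed fingers, raising the hand about 30 mm above each key before moving to the next. I then handed the job in at about 8.5 s on the robot's clock.

- **Full travel:** each key stopped with the fingertips at z of about 66.2 mm. The upward force was 17.7 N on white, 15.7 N on blue and 13.8 N on green, well above the 5 N at the stop. The force fell to about zero after each lift.
- **Keys at the end:** the last top picture shows all four keys up. They read 70.7–70.9 mm by depth; the four averaged about 70.5 mm in the first picture.
- **Red key:** I never moved the fingers over it to press. Its height matches the other keys.
- **Hand:** it is clear of the heater, about 150 mm to the side of the green key and 90 mm above the key tops.
- **Disagreements:** at the start, the networks' marks were up to about 8 mm off the colour-segmented key centres. I used the segmented centres, because their spacing measured 53.8–54.0 mm against the 54 mm given.

No checks failed.

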